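Seat the cover and hold a probe in the candle glass

ROBOT

A 6-joint arm with a two-finger parallel gripper is mounted at the origin on the work surface. World frame = base frame: x ahead of the robot, y to its left, z up, the work surface at z = 0. Lengths are in m, angles in rad, forces in N, time in s.
With the tool pointing down it reaches from about 0.35 to 0.975 m from the base axis. Payload 4.9 kg.
Tool frame: the origin (TCP) lies at the very end of the fingers, on their centre line; the grasp point (between the pads) lies 19 mm behind it (manip.grasp_offset is the distance from the TCP to the grasp point, in m); z points along the fingers, y is the line along which they close (so a half turn about z gives the same grasp; the last joint's range is limited). The gripper opens to 85 mm and grips with 20 to 120 N. Pads are 22 mm wide; open, the fingers measure 114 mm over their backs; the gripper's body (76 mm by 85 mm) begins 54 mm behind the grasp point. The pads swing forward as they close: fully open they stand 13 mm farther back than shut.
Start: joints at [1.139, 0.053, 1.613, -0, 1.476, -0.119], TCP at [0.192, 0.595, 0.231] pointing down, gripper open.
Joint ranges: [-3.01, 3.01], [-1.01, 2.22], [0.06, 2.58], [-1.02, 4.17], [0.09, 2.62], [-3.14, 3.14]. Speed limits (rad/s): [2.57, 2.57, 3.14, 3.14, 3.14, 3.14].

INTERFACE

Orientations are given as a unit quaternion [w, x, y, z].
In Python, from plant import manip, eyes, job_done, models gives the robot as it stands.
- The arm moves only by the tool servo_tool, never from a script. Its argument "motion" is one flat list of numbers, 5 for each row, row after row: the opening, from -1 (shut) to 1 (fully open), then the shift along the tool's x, y, z normalised to -1 to 1, where 1 is 120 mm, then the turn about the tool's z normalised to -1 to 1, where 1 is 45 degrees. A call has 1 to 5 rows; each row is the pose to reach, as a shift and turn from the pose commanded when the call began, along the tool's axes at that moment; what a row does not reach only later rows make up. A row lasts 1/8 s, in which the tool goes at most 62.5 mm and 10.7 degrees, less where a joint would pass 70% of its speed; a pose out of reach is approached as far as the arm can. A call with a number of a shift or a turn outside -1 to 1 is refused whole. A call with a gripper value outside its range is refused whole. The fingers move at their own pace and stop on an object; the grip force is fixed at half the most. Time passes only in rows, so rows that repeat a pose let the fingers close. It gives the time, the measured TCP pose, the force, the opening and the grip force at its end, in the units of the state.
- manip.state(): the state, without advancing time (a new reading comes with each control period).
- eyes.grab_frame(name): name is "side" or "top" or "wrist"; returns (picture, depth): 384x512x3 uint8, red, green, blue; 384x512 float32, m along the optical axis (not along the pixel's ray), 0 where there is no reading.
- eyes.camera_params(name): a dict with "fov_y" (degrees; the focal length in pixels is half the picture's height over the tangent of half this angle, whatever the lens; pixels are square), "cx", "cy" (the principal point, pixels), "pose" (4x4, takes a point from camera to world coordinates); the wrist camera has in their place "T_tool_cam" (4x4, takes a point from camera to tool coordinates, whose origin is the TCP and whose axes are the flange's). Camera axes: x right, y up, looking along -z (the intrinsics and any distortion apply to the point x, -y, -z); pixel columns grow to the right and rows downward; lengths in m; the calibration is good to about 2 mm. A picture is of the moment at which its call begins: read the wrist's pose just before it. camera_params takes no time and is no camera call.
- job_done(): hands the job in; it is judged then, once.
Trained networks look in the newest picture that a camera, given by its name, has taken for a name from the list of things; names that differ only in an ending like _2 or _b are one class to them, and where a whole thing is asked for, a point or a joint stands for the part that bears it (a point fixed in the world has none). Each returns a list of dicts, best first, with "p" (0 to 1); they miss things now and then, are a little off and sometimes report something else, mostly with a low value. They report only what shows in the picture. A call takes as long as a camera call. They do not tell look-alikes from the thing itself.
- models.regions_of(camera, label): "mask" (384x512 bool, what is visible of it) and "pixel" ([column, row] in pixels, amid what is visible of it).
The state is a dict: "time": time; "joint_pos": joint angles; "joint_vel": joint speeds; "joint_efforts": joint torques, N m; "tool_pos": TCP position; "tool_rot": TCP orientation; "contact_force": force on the tool from outside, world axes, zero at the start; "ft_torque": the same for the moment, N m; "gripper_width": opening from 0.0 (shut) to 1.0 (fully open); "grasp_force": force on a finger pad.
Only numpy, scipy, OpenCV 4.12 (cv2) and the standard library are available. Lean on these libraries where they do the work, as an engineer would, in place of code of your own. Each camera call takes 0.05 s, during which the arm holds its last target. There are 200 camera calls.

TASK

First press the wooden cover of the purple candle glass down at its red dot, past the stiff catch, so that it sits level on the rim. Then take the probe by its black handle out of its stand and lower the rod upright through the middle of the cover's hole, touching neither the cover nor the glass nor the wax, until the orange ring is level with the cover's top, and finish still holding it there, centred and motionless in the gripper. Do not disturb the other things on the table.

Things in the scene. Friction and masses are not known exactly. Their poses are not given: they have to be found in the camera images.
- station: Fixed gold tray, 170 x 220 mm with a 12 mm lip, carrying a fixed purple candle glass (96 mm outside, 88 mm inside diameter, rim 104 mm above the table) with solid cream wax up to 40 mm above the table. Origin: on the glass's axis, at the table. A brass catch stands outside the glass, 51 mm from its axis on the station's -x side, under the cover's edge.
- rim (a point): Centre of the glass's mouth at rim height; z up.
- cover: Loose round wooden cover, 110 mm across, 6 mm thick, 150 g, with a 28 mm hole in the middle and an 82 mm ring, 4 mm deep, under it that fits loosely in the glass. Origin: centre of its underside; z is its upward normal. At the start it lies on the glass tilted about 0.09 rad, as the catch holds its edge 9 mm up on the dot side. When level its top is 110 mm above the table.
- dot (a point): Centre of the 12 mm red dot on the cover's top, 40 mm from the hole's centre, on the raised side: the place to press. The catch under it gives way slowly to a push of about 6 to 12 N and stays down; the dot sinks about 8 mm until the cover meets the rim.
- hole (a point): Centre of the cover's 28 mm hole, at the cover's top face.
- stand: Fixed dark wooden stand: base 100 x 100 x 12 mm, two thin posts and a top plate 56 x 80 mm, its upper face 115 mm above the table, with a 14 mm hole in the middle in which the probe hangs by its handle. Origin: under the hole, at the table.
- probe: Loose probe, about 90 g: a round black handle 26 mm across and 46 mm tall, with a green top, and below it a steel rod 8 mm across and 100 mm long. Origin: centre of the handle's underside; z points up along the handle, the rod runs to -z. At the start it hangs upright in the stand, the handle's underside on the stand's top plate.
- tip (a point): Lower end of the rod, 100 mm below the handle's underside.
- ring (a point): Centre of the orange ring painted on the rod (5 mm high), 50 mm above the tip and 50 mm below the handle. With the ring level with the cover's top the tip is 20 mm above the wax.
- jigger: Loose brass hourglass measure, 44 mm across, 70 mm tall, standing on the tray beside the glass. Origin: centre of its foot. Leave alone.
- amber: Loose amber bottle, 56 mm across, 150 mm tall, near the stand. Origin: centre of its foot. Leave alone.
- pink_glass: Loose pink glass, 76 mm across, 85 mm tall, near the stand. Origin: centre of its foot. Leave alone.
- spoon: Loose gold spoon lying on the table in front of the robot. Leave alone.
- corked: Loose clear bottle with a cork, 64 mm across, 120 mm tall, towards the far edge. Origin: centre of its foot. Leave alone.
- green_glass: Loose green glass, 72 mm across, 80 mm tall, towards the far edge. Origin: centre of its foot. Leave alone.
Things that resemble listed ones, but are neither listed nor needed, are in the scene too. There is more than one size of the probe; the one meant has the size given above. Of the things that look like the cover, the larger one is meant.

How it is judged:
On the way, in this order (a step that is already met when the one before it is completed fails the run):
1. the cover sits level on the rim, the probe still in its stand (angle between cover's own z axis and vertical below 0.03 rad and z of hole in the frame of rim between 0.003 and 0.009 m and horizontal distance between hole and rim below 0.008 m and horizontal distance between probe and stand below 0.015 m and height (world z) of probe below 0.13 m), for 0.2 s.
2. the probe is raised upright until its tip is above the cover's top (z of tip in the frame of rim above 0.008 m and angle between probe's own z axis and vertical below 0.2 rad), for 0.1 s.
3. the rod enters the hole from above (z of tip in the frame of rim below 0.002 m and horizontal distance between tip and hole below 0.01 m), for 0.1 s.
At the end, for the whole second after the job is handed in: Probe held by the gripper, touching no cover, glass or stand, still, upright within 0.1 rad; ring within 5 mm and tip within 8 mm of the hole axis, ring within 8 mm of the height of the cover top; cover on the rim, level within 0.03 rad, within 8 mm of the glass axis; bystanders within 30 mm (angle between cover's own z axis and vertical below 0.03 rad and z of hole in the frame of rim between 0.003 and 0.009 m and horizontal distance between hole and rim below 0.008 m and horizontal distance between ring and hole below 0.005 m and horizontal distance between tip and hole below 0.008 m and z of ring in the frame of hole between -0.008 and 0.008 m and angle between probe's own z axis and vertical below 0.1 rad and linear speed of probe below 0.01 m/s and contact force between the fingers and probe above 1 N and contact force between probe and cover below 0.1 N and contact force between probe and station below 0.1 N and contact force between probe and stand below 0.1 N and distance of each of jigger, amber, pink_glass, spoon, corked, green_glass from where it was at the start of the episode below 0.03 m); the arm keeps its last pose, push and grip.
It fails at once if the probe touches the cover (contact force between probe and cover above 0.3 N).
It fails at once if the probe touches the glass, the wax or the tray (contact force between probe and station above 0.3 N).
It fails at once if a bystander is moved by more than 30 mm (distance of any of jigger, amber, pink_glass, spoon, corked, green_glass from where it was at the start of the episode above 0.03 m).
It also fails if it takes over 56 s, if anything falls off the work surface, if the arm or the gripper's body presses on something with over 40 N, if the wrist force passes 120 N, or if a joint passes its speed limit or range.

## Working session

There is one attempt and no reset: what is moved stays moved. The work goes in short steps, Python scripts to look and compute and a tool call to move; the robot and the scene stay as the last step left them, time stands still between calls to the robot, and variables do not carry over. Pictures are saved under pics/ and viewed, at most 10 in all, crops included, and the job is handed in when it is done.

Besides the shell and the picture viewer there is one more tool, called after "Emit:" as a command line: name --argument value ..., lists and objects as JSON in quotes. servo_tool: Moves the arm, as the interface text tells. Its arguments: {"type":"object","properties":{"motion":{"type":"array","items":{"type":"number","minimum":-1,"maximum":1}}},"required":["motion"]}

```bash
mkdir -p pics; ls
cat > h.py <<'E'
import numpy as np,cv2
from plant import manip,eyes,models
from scipy.spatial.transform import Rotation as R
def T_tool():
    s=manip.state();T=np.eye(4);q=s["tool_rot"];T[:3,:3]=R.from_quat([q[1],q[2],q[3],q[0]]).as_matrix();T[:3,3]=s["tool_pos"];return T
def grab(n):
    T=T_tool();im,d=eyes.grab_frame(n);p=eyes.camera_params(n)
    P=np.array(p["pose"]) if "pose" in p else T@np.array(p["T_tool_cam"])
    f=192/np.tan(np.radians(p["fov_y"])/2)
    v,u=np.mgrid[:384,:512]
    X=np.stack([(u-p["cx"])/f*d,-(v-p["cy"])/f*d,-d,np.ones_like(d)],-1)@P.T
    X=X[...,:3].copy();X[d<=0]=np.nan
    return im,d,X,P,f,p
def save(n,im,s=1.5):
    cv2.imwrite("pics/"+n+".png",cv2.resize(im[...,::-1],None,fx=s,fy=s,interpolation=cv2.INTER_CUBIC))
E
python3 - <<'E'
from h import *
ims=[]
for c in("top","side"):
    im,d,X,P,f,p=grab(c);np.savez("/tmp/"+c,im=im,X=X,P=P)
    print(c,{k:v for k,v in p.items() if k not in("pose",)},np.round(P,3).tolist())
    save(c,im)
    for l in("cover","dot","hole","probe","stand","station","jigger"):
        for r in models.regions_of(c,l)[:4]:
            m=r["mask"];Y=X[m];print(l,round(r["p"],2),np.round(r["pixel"]),m.sum(),np.round(np.nanmedian(Y,0),3),"zmax",np.round(np.nanpercentile(Y[:,2],98),3))
E
```

```text
pics
top {'fov_y': 52.089500691271404, 'cx': 260.9674435386354, 'cy': 195.45740788736776} [[0.002, 0.987, -0.159, 0.459], [-1.0, 0.003, 0.01, -0.032], [0.01, 0.159, 0.987, 0.968], [0.0, 0.0, 0.0, 1.0]]
cover 0.74 [170. 176.] 712 [0.668 0.178 0.006] zmax 0.009
cover 0.68 [177. 241.] 4379 [0.501 0.166 0.004] zmax 0.059
cover 0.6 [140. 242.] 1948 [0.502 0.224 0.114] zmax 0.119
dot 0.89 [136. 235.] 1941 [0.503 0.225 0.114] zmax 0.119
dot 0.86 [170. 175.] 682 [0.668 0.178 0.006] zmax 0.009
hole 0.82 [170. 170.] 635 [0.67  0.177 0.006] zmax 0.009
hole 0.8 [140. 239.] 1865 [0.502 0.224 0.114] zmax 0.119
probe 0.66 [297. 194.] 84 [ 0.611 -0.119  0.104] zmax 0.108
probe 0.63 [354. 204.] 187 [ 0.572 -0.233  0.16 ] zmax 0.164
stand 0.84 [341. 213.] 1563 [ 0.56  -0.22   0.014] zmax 0.117
station 0.8 [176. 240.] 4439 [0.501 0.165 0.004] zmax 0.07
station 0.45 [138. 244.] 1816 [0.501 0.224 0.114] zmax 0.119
jigger 0.6 [191. 239.] 327 [0.498 0.113 0.073] zmax 0.076
jigger 0.33 [174. 238.] 4224 [0.501 0.167 0.004] zmax 0.059
side {'fov_y': 56.26331918143443, 'cx': 260.00326156547425, 'cy': 193.67600
[... 259 characters left out ...]
2. 201.] 924 [ 0.765 -0.098  0.065] zmax 0.122
dot 0.8 [201. 154.] 504 [0.507 0.217 0.116] zmax 0.121
hole 0.77 [200. 148.] 491 [0.506 0.219 0.116] zmax 0.121
hole 0.65 [253. 173.] 262 [0.673 0.178 0.009] zmax 0.011
hole 0.42 [329. 301.] 1892 [ 0.565 -0.361  0.058] zmax 0.087
probe 0.75 [301. 229.] 347 [ 0.576 -0.244  0.142] zmax 0.165
probe 0.41 [287. 212.] 127 [ 0.615 -0.126  0.092] zmax 0.109
probe 0.21 [215. 190.] 318 [0.501 0.105 0.055] zmax 0.077
stand 0.79 [297. 267.] 1943 [ 0.568 -0.249  0.015] zmax 0.118
station 0.64 [205. 186.] 2547 [0.488 0.178 0.008] zmax 0.102
jigger 0.81 [213. 190.] 333 [0.501 0.106 0.052] zmax 0.077
jigger 0.22 [198. 239.] 602 [ 0.403 -0.035  0.014] zmax 0.022
```

View pics/top.png

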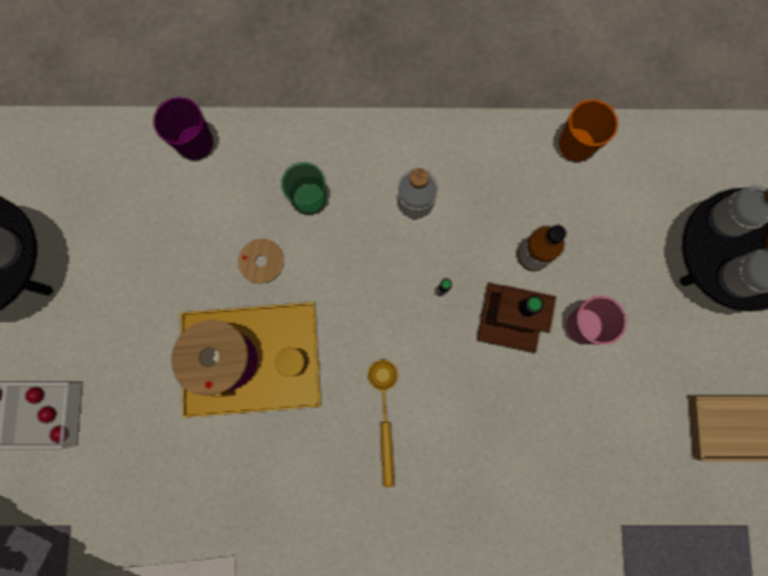

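View pics/side.png

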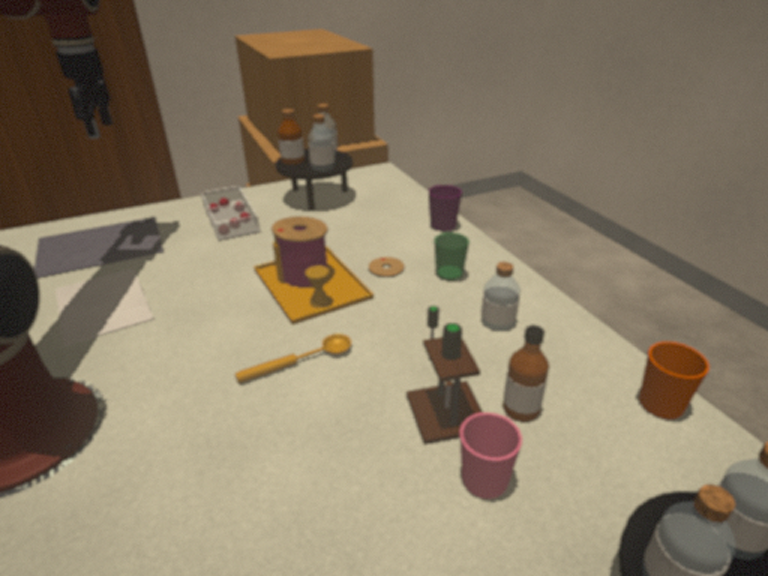

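The top picture (768-wide pixels) shows the following:
- **Covers:** the large one is on the purple glass at (210,357), with its dot at (209,384). The small look-alike lies on the table at (261,261).
- **Probes:** the large one is in the stand at (534,305). A small look-alike stands free at (445,287).

By the size given, I choose the large cover and the probe in the stand. Next I'll check both in one close crop and measure them.

Run:
```python
from h import *
for c in("top","side"):
    z=np.load("/tmp/%s.npz"%c);im,X=z["im"],z["X"]
    r,g,b=[im[...,i].astype(int) for i in range(3)]
    D=np.linalg.norm(X[...,:2]-[.503,.22],axis=-1)
    near=(D<.075)&(X[...,2]>.09)
    red=near&(r>110)&(g<70)&(b<70)
    Y=X[red];print(c,"dot",red.sum(),np.round(np.nanmedian(Y,0),4))
    wood=(D<.08)&(X[...,2]>.1)&(r>g+10)
    Y=X[wood];Y=Y[np.isfinite(Y).all(1)]
    A=np.c_[Y[:,:2],np.ones(len(Y))];k=np.linalg.lstsq(A,Y[:,2],rcond=None)[0];print(" plane",np.round(k,3),len(Y))
    (cx,cy),rad=cv2.minEnclosingCircle((Y[:,:2]*1000).astype(np.float32));print(" circ",cx,cy,rad)
    # rim-based fit
    hull=cv2.convexHull((Y[:,:2]*1000).astype(np.float32));print(" ell",cv2.fitEllipse(hull))
    D=np.linalg.norm(X[...,:2]-[.572,-.235],axis=-1)
    gr=(D<.04)&(X[...,2]>.15)&(X[...,2]<.17);Y=X[gr];print(" probetop",gr.sum(),np.round(np.nanmedian(Y,0),4),np.round(np.nanmin(Y,0),3),np.round(np.nanmax(Y,0),3))
    gr=(D<.07)&(X[...,2]>.108)&(X[...,2]<.122);Y=X[gr];print(" plate",gr.sum(),cv2.minAreaRect((Y[:,:2]*1000).astype(np.float32)),np.nanmedian(Y[:,2]))
    if c=="top":
        a=cv2.resize(im[205:275,105:175],(380,380));b2=cv2.resize(im[165:245,285:385],(475,380));cv2.imwrite("pics/crop.png",np.hstack([a,b2[:, :420]])[...,::-1])
for n in("jigger","amber","pink_glass"):
    for c in("top",):
        X=np.load("/tmp/top.npz")["X"]
        for r in models.regions_of(c,n)[:2]:
            Y=X[r["mask"]];print(n,round(r["p"],2),np.round(np.nanmedian(Y,0),3))
print(manip.state()); print(eyes.camera_params("wrist"))
```

```text
top dot 23 [0.4641 0.2199 0.1175]
 plane [-0.092 -0.009  0.162] 1886
 circ 503.6510009765625 224.6560821533203 55.15754318237305
 ell ((503.3816833496094, 224.5584716796875), (108.65834045410156, 109.41315460205078), 173.99880981445312)
 probetop 128 [ 0.5735 -0.2348  0.1612] [ 0.562 -0.248  0.151] [ 0.586 -0.224  0.165]
 plate 771 ((574.65576171875, -236.344482421875), (80.65104675292969, 56.77971267700195), 77.21269226074219) 0.1148577202343457
side dot 0 [nan nan nan]
 plane [-0.044  0.046  0.127] 568
 circ 509.0474853515625 223.38681030273438 56.71769332885742
 ell ((508.6202392578125, 222.22401428222656), (108.00205993652344, 110.36112213134766), 150.09300231933594)
 probetop 141 [ 0.5759 -0.2433  0.1622] [ 0.566 -0.251  0.15 ] [ 0.591 -0.226  0.166]
 plate 626 ((579.0759887695312, -238.182861328125), (81.69819641113281, 56.774452209472656), 77.65644836425781) 0.11671542357864018
jigger 0.6 [0.498 0.113 0.073]
jigger 0.33 [0.501 0.167 0.004]
amber 0.67 [ 0.67  -0.267  0.099]
pink_glass 0.69 [ 0.564 -0.371  0.048]
{'time': 0.95, 'joint_pos': array([ 1.13902341e+00,  5.27311769e-0
[... 416 characters left out ...]
1.55743941e-01,  9.87797461e-01, -1.65728465e-05]), 'contact_force': array([ 0.38564951, -0.28769146,  0.05492185]), 'ft_torque': array([-0.05646473,  0.03115201, -0.04831611]), 'grasp_force': 0.0, 'gripper_width': 1.0000382943744055}
{'fov_y': 63.00678473599282, 'cx': 253.40803770898344, 'cy': 188.91665857671651, 'T_tool_cam': array([[-2.81064074e-04,  9.58994483e-01,  2.83424597e-01,
         7.16480062e-02],
       [ 9.99999826e-01,  1.22331494e-04,  5.77750832e-04,
         1.69251857e-04],
       [ 5.19388106e-04,  2.83424710e-01, -9.58994350e-01,
        -1.43361028e-01],
       [ 0.00000000e+00,  0.00000000e+00,  0.00000000e+00,
         1.00000000e+00]])}
  return np.nanmean(a, axis, out=out, keepdims=keepdims)
```

View pics/crop.png

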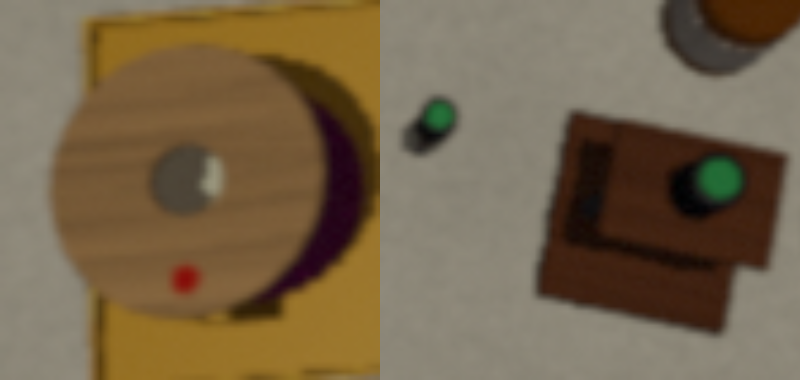

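The crop confirms the choice: large cover with hole at (185,180) and dot at (185,278), large probe at (720,180), small one at (437,115). I'll move above the dot with the fingers shut.

Emit:
servo_tool --motion '[-1,-1,-0.73,-0.05,0,-1,-1,-0.73,-0.05,0,-1,-1,-0.73,-0.05,0]'

```text
time: 1.32
tool_pos: [0.281, 0.4724, 0.2376]
tool_rot: [0.0, 0.157, 0.988, 0.0]
contact_force: [-0.1, 0.1, 0.4]
gripper_width: 0.378
grasp_force: 0.0
```

Emit:
servo_tool --motion '[-1,-1,-0.73,-0.05,0,-1,-1,-0.73,-0.05,0,-1,-1,-0.73,-0.05,0]'

```text
time: 1.7
tool_pos: [0.3683, 0.3519, 0.2437]
tool_rot: [0.0, 0.157, 0.988, 0.0]
contact_force: [-0.2, -0.0, -0.6]
gripper_width: 0.003
grasp_force: 0.0
```

Emit:
servo_tool --motion '[-1,-1,-0.73,-0.05,0,-1,-1,-0.73,-0.05,0,-1,-1,-0.73,-0.05,0,-1,-1,-0.73,-0.05,0]'

```text
time: 2.2
tool_pos: [0.4548, 0.2326, 0.2495]
tool_rot: [0.0, 0.157, 0.988, 0.0]
contact_force: [-0.4, 1.1, -0.0]
gripper_width: -0.001
grasp_force: 0.0
```

```bash
cat > m.py <<'E'
from h import *
def cov(c,ctr=(.503,.222)):
    im,d,X,P,f,p=grab(c)
    r,g,b=[im[...,i].astype(int) for i in range(3)]
    D=np.linalg.norm(X[...,:2]-ctr,axis=-1)
    red=(D<.075)&(X[...,2]>.09)&(r>90)&(g<60)&(b<60)&(r>2*b)
    Y=X[red];print(c,"dot",red.sum(),np.round(np.nanmedian(Y,0),4),np.round(np.nanmin(Y,0),3),np.round(np.nanmax(Y,0),3))
    w=(D<.065)&(X[...,2]>.103)&(X[...,2]<.126)&(r>g+10)
    # largest component
    n,l,s,_=cv2.connectedComponentsWithStats(w.astype(np.uint8));w=l==1+np.argmax(s[1:,4])
    Y=X[w];A=np.c_[Y[:,:2],np.ones(len(Y))];k=np.linalg.lstsq(A,Y[:,2],rcond=None)[0]
    o=np.abs(A@k-Y[:,2])<.003;k=np.linalg.lstsq(A[o],Y[o,2],rcond=None)[0];print(" plane",np.round(k,4),o.sum())
    hull=cv2.convexHull((Y[o,:2]*1000).astype(np.float32));print(" outer ell",np.round(sum(map(list,cv2.fitEllipse(hull)[:2]),[]),1))
    # hole contour
    m=np.zeros((384,512),np.uint8)
    cs,h=cv2.findContours(w.astype(np.uint8),cv2.RETR_CCOMP,cv2.CHAIN_APPROX_NONE)
    o=np.array(P)[:3,3]
    for q,hh in zip(cs,h[0]):
        if hh[3]>=0 and len(q)>12:
            uv=q[:,0].astype(float)
            ray=np.c_[(uv[:,0]-p["cx"])/f,-(uv[:,1]-p["cy"])/f,-np.ones(len(uv))]@P[:3,:3].T
            # intersect with plane z=kx x+ky y+k0
            t=(k[0]*o[0]+k[1]*o[1]+k[2]-o[2])/(ray[:,2]-k[0]*ray[:,0]-k[1]*ray[:,1])
            W=o+t[:,None]*ray;print(" hole",len(q),np.round(uv.mean(0)),np.round([v for v in cv2.fitEllipse((W[:,:2]*1000).astype(np.float32))[:2]],1).tolist(),W[:,2].mean().round(4))
    return im
E
python3 - <<'E'
from m import *
s=manip.state();print(s["time"],s["tool_pos"],s["gripper_width"],s["contact_force"])
save("w1",cov("wrist"))
E
```

```text
2.2 [0.45480709 0.23258186 0.249492  ] -0.000612936200472216 [-0.44190195  1.05829111 -0.04063195]
  return np.nanmean(a, axis, out=out, keepdims=keepdims)
Traceback (most recent call last):
  File "m.py", line 7, in cov
    Y=X[red];print(c,"dot",red.sum(),np.round(np.nanmedian(Y,0),4),np.round(np.nanmin(Y,0),3),np.round(np.nanmax(Y,0),3))
                                                                            ~~~~~~~~~^^^^^
ValueError: zero-size array to reduction operation fmin which has no identity
```

Run:
```python
from h import *
im,d,X,P,f,p=grab("wrist");save("w1",im);np.savez("/tmp/w",im=im,X=X,P=P)
for l in("dot","cover","hole"):
    for r in models.regions_of("wrist",l)[:2]:
        Y=X[r["mask"]];print(l,round(r["p"],2),np.round(r["pixel"]),np.round(np.nanmedian(Y,0),3),np.isfinite(Y[:,0]).mean())
```

```text
dot 0.67 [266. 213.] [0.488 0.239 0.116] 0.9945001617599483
dot 0.62 [254. 320.] [0.688 0.157 0.008] 1.0
cover 0.68 [268. 210.] [0.488 0.24  0.116] 0.9944014490367199
cover 0.51 [254. 319.] [0.688 0.158 0.008] 1.0
hole 0.8 [268. 213.] [0.488 0.239 0.116] 0.9946338383838383
hole 0.62 [252. 322.] [0.688 0.159 0.008] 1.0
```

View pics/w1.png

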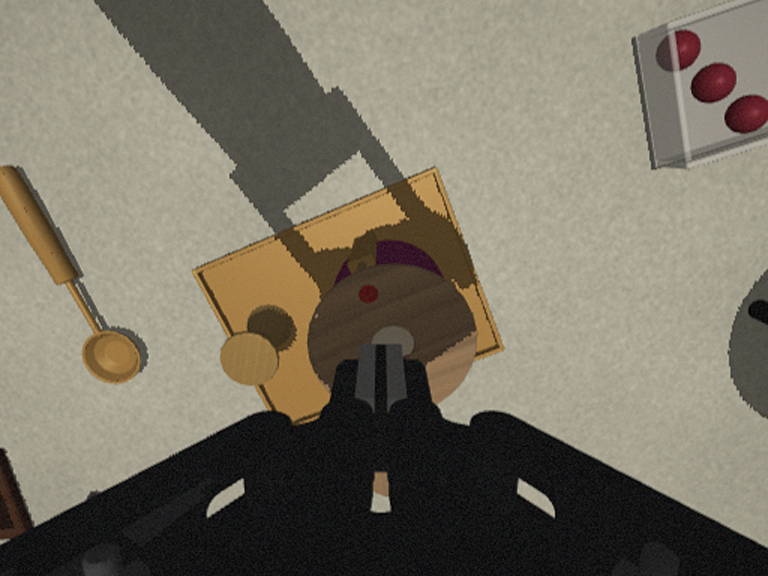

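The wrist picture shows the dot at (368,294), the hole at (393,341) partly behind the fingers, and the catch at (360,255). I'll measure the dot here.

Run:
```python
from h import *
z=np.load("/tmp/w.npz");im,X=z["im"],z["X"]
r,g,b=[im[...,i].astype(int) for i in range(3)]
v,u=np.mgrid[:384,:512]
m=(abs(u-245)<12)&(abs(v-196)<12)&(r>2*g+10)&(r>60)
print(m.sum(),u[m].mean(),v[m].mean(),np.nanmean(X[m],0),np.nanmin(X[m],0),np.nanmax(X[m],0))
w=(np.linalg.norm(X[...,:2]-[.503,.222],axis=-1)<.065)&(X[...,2]>.103)&(X[...,2]<.126)&(r>g+5)
Y=X[w];A=np.c_[Y[:,:2],np.ones(len(Y))];k=np.linalg.lstsq(A,Y[:,2],rcond=None)[0];o=abs(A@k-Y[:,2])<.002;k=np.linalg.lstsq(A[o],Y[o,2],rcond=None)[0];Y=Y[o]
print(k,len(Y),Y.min(0),Y.max(0))
h=cv2.convexHull((Y[:,:2]*1000).astype(np.float32))[:,0]
# circle fit to hull points r~55, robust
from scipy.optimize import least_squares
print(least_squares(lambda q:np.hypot(h[:,0]-q[0],h[:,1]-q[1])-55,[503,222],loss="soft_l1").x)
T=T_tool();t=np.nanmean(X[m],0)
print("tool delta/0.12",(T[:3,:3].T@(t-T[:3,3]))/.12,T[:3,3])
```

```text
104 245.20192307692307 195.51923076923077 [0.46667306 0.22157315 0.11878297] [0.46151423 0.21596808 0.11719324] [0.47178896 0.22697829 0.12020418]
[-0.08887094 -0.00806476  0.16157804] 6118 [0.45101482 0.17073733 0.10852588] [0.55775373 0.27953519 0.12116849]
[505.85167145 224.95305463]
tool delta/0.12 [-0.13951456 -0.07044794  1.08666401] [0.45335568 0.23472949 0.24918767]
```

Emit:
servo_tool --motion '[-1,-0.14,-0.07,0.5,0,-1,-0.14,-0.07,0.98,0,-1,-0.14,-0.07,0.98,0,-1,-0.14,-0.07,0.98,0]'

```text
time: 2.95
tool_pos: [0.4683, 0.2216, 0.1339]
tool_rot: [0.001, 0.155, 0.988, 0.001]
contact_force: [0.3, -0.0, 0.4]
gripper_width: 0.0
grasp_force: 0.0
```

Emit:
servo_tool --motion '[-1,0,0,0.06,0,-1,0,0,0.08,0,-1,0,0,0.1,0,-1,0,0,0.11,0]'

```text
time: 3.45
tool_pos: [0.4675, 0.2207, 0.1186]
tool_rot: [0.0, 0.156, 0.988, 0.0]
contact_force: [-0.4, 0.0, -0.2]
gripper_width: 0.002
grasp_force: 0.0
```

Emit:
servo_tool --motion '[-1,0,0,0.01,0,-1,0,0,0.02,0,-1,0,0,0.03,0,-1,0,0,0.04,0]'

```text
time: 3.95
tool_pos: [0.4674, 0.2207, 0.1139]
tool_rot: [-0.0, 0.156, 0.988, 0.0]
contact_force: [-2.8, 0.5, 4.7]
gripper_width: 0.001
grasp_force: 2.4
```

Emit:
servo_tool --motion '[-1,0,0,0.01,0,-1,0,0,0.02,0,-1,0,0,0.03,0,-1,0,0,0.03,0]'

```text
time: 4.45
tool_pos: [0.4673, 0.2207, 0.1101]
tool_rot: [-0.0, 0.156, 0.988, 0.0]
contact_force: [-4.0, -1.1, 5.0]
gripper_width: -0.0
grasp_force: 2.5
```

Emit:
servo_tool --motion '[-1,0,0,0.01,0,-1,0,0,0.02,0,-1,0,0,0.02,0,-1,0,0,0.02,0]'

```text
time: 4.95
tool_pos: [0.4677, 0.2208, 0.11]
tool_rot: [0.0, 0.156, 0.988, -0.0]
contact_force: [-9.1, -2.0, 15.4]
gripper_width: 0.002
grasp_force: 8.0
```

Emit:
servo_tool --motion '[-1,0,0,-0.1,0,-1,0.3,0,-0.6,0,-1,0.6,0,-1,0,-1,0.6,0,-1,0,1,0.6,0,-1,0]'

```text
time: 5.58
tool_pos: [0.3989, 0.2428, 0.2274]
tool_rot: [0.0, 0.156, 0.988, 0.0]
contact_force: [0.5, 0.1, -0.0]
gripper_width: 0.199
grasp_force: 0.0
```

```bash
sed -i 's/(r>90)&(g<60)&(b<60)&(r>2\*b)/(r>60)\&(r>2*g+10)/; s/(r>g+10)/(r>g+5)/' m.py
python3 - <<'E'
from m import *
print(manip.state()["time"],manip.state()["tool_pos"],manip.state()["contact_force"])
im=cov("wrist");save("w2",im);cov("top")
E
```

```text
5.575 [0.39892599 0.24284471 0.22740092] [ 0.45610008  0.05552716 -0.00924707]
wrist dot 100 [0.467  0.2218 0.1114] [0.461 0.216 0.11 ] [0.472 0.227 0.113]
 plane [-0.0024 -0.0036  0.1128] 3407
 outer ell [503.9 212.8  66.8 112.8]
top dot 34 [0.4599 0.2197 0.1115] [0.429 0.198 0.107] [0.468 0.224 0.545]
 plane [-0.006  -0.0032  0.1133] 1807
 outer ell [503.9 224.5 108.9 109. ]
 hole 38 [139. 238.] [[503.8, 224.0], [28.8, 29.8]] 0.1096
```

View pics/w2.png

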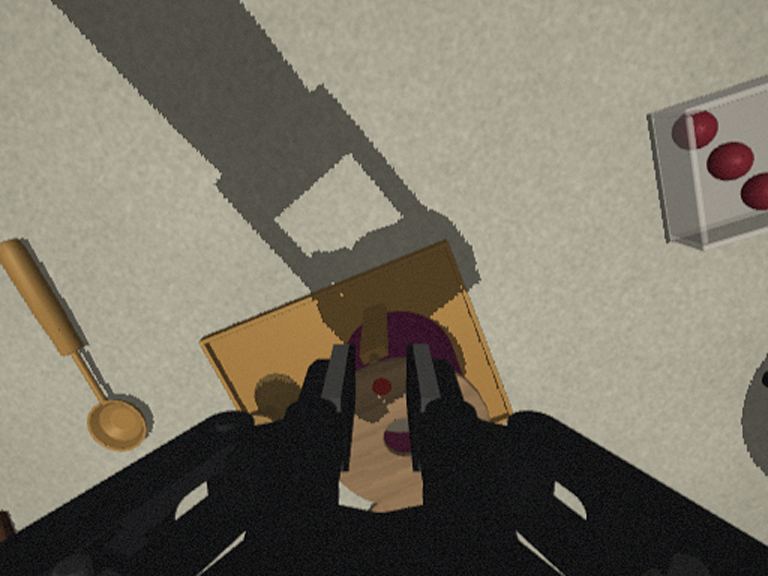

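The cover now sits level: slope is about 0.005, top at 0.110–0.112, and the dot is at (382,386) in the picture. Next I'll move towards the stand.

Emit:
servo_tool --motion '[1,-0.58,-0.83,0,0,1,-0.58,-0.83,0,0]'

```text
time: 5.92
tool_pos: [0.4342, 0.1252, 0.2254]
tool_rot: [-0.002, 0.155, 0.988, -0.001]
contact_force: [1.4, 0.2, 0.6]
gripper_width: 0.808
grasp_force: 0.0
```

Emit:
servo_tool --motion '[1,-0.58,-0.83,0,0,1,-0.58,-0.83,0,0]'

```text
time: 6.18
tool_pos: [0.4698, 0.008, 0.2254]
tool_rot: [-0.002, 0.156, 0.988, -0.0]
contact_force: [0.8, 1.0, -0.7]
gripper_width: 1.003
grasp_force: 0.0
```

Emit:
servo_tool --motion '[1,-0.58,-0.83,0,0,1,-0.58,-0.83,0,0]'

```text
time: 6.42
tool_pos: [0.5053, -0.1083, 0.2253]
tool_rot: [-0.002, 0.157, 0.988, 0.0]
contact_force: [0.8, 0.4, 0.2]
gripper_width: 0.999
grasp_force: 0.0
```

Emit:
servo_tool --motion '[1,-0.58,-0.83,0,0,1,-0.58,-0.83,0,0,1,-0.58,-0.83,0,0,1,-0.58,-0.83,0,0]'

```text
time: 6.92
tool_pos: [0.5404, -0.222, 0.2254]
tool_rot: [-0.002, 0.156, 0.988, 0.001]
contact_force: [0.1, 0.2, -0.1]
gripper_width: 0.999
grasp_force: 0.0
```

```bash
cat > pr.py <<'E'
from h import *
def probe():
    im,d,X,P,f,p=grab("wrist");T=T_tool()
    r,g,b=[im[...,i].astype(int) for i in range(3)]
    m=(g>1.5*r)&(g>40)&(np.linalg.norm(X[...,:2]-[.575,-.236],axis=-1)<.05)&(X[...,2]>.13)
    Y=X[m];v,u=np.nonzero(m);print("green",m.sum(),u.mean(),v.mean(),np.nanmean(Y,0),np.nanmin(Y,0),np.nanmax(Y,0))
    w=(abs(X[...,2]-.115)<.005)&(np.linalg.norm(X[...,:2]-[.575,-.236],axis=-1)<.06)
    print("plate",cv2.minAreaRect((X[w][:,:2]*1000).astype(np.float32)))
    t=np.nanmean(Y,0);print("delta/0.12",T[:3,:3].T@(t-T[:3,3])/.12,T[:3,3],manip.state()["time"]);return im
E
python3 - <<'E'
from pr import *
save("w3",probe())
E
```

```text
green 396 249.87626262626262 255.3080808080808 [ 0.57700683 -0.23647586  0.16323883] [ 0.56819878 -0.2454754   0.16088322] [ 0.58621227 -0.22824022  0.16482859]
plate ((576.9833984375, -236.54287719726562), (80.19464874267578, 56.92423629760742), 77.8643569946289)
delta/0.12 [-0.32938373 -0.02702683  0.52189808] [ 0.54054741 -0.22133275  0.22598005] 6.975
```

View pics/w3.png

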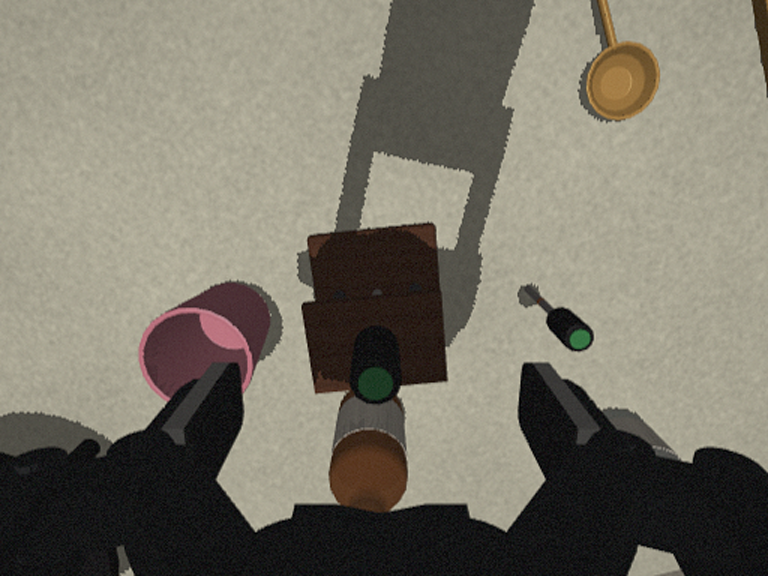

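The picture shows the probe's green top at (375,384), the amber bottle behind it at (370,470), and the small probe off to the right at (575,335). The handle is centred between the fingers.

Emit:
servo_tool --motion '[1,-0.33,-0.03,0,0,1,-0.33,-0.03,0.3,0,1,-0.33,-0.03,0.7,0,1,-0.33,-0.03,0.83,0,1,-0.33,-0.03,0.83,0]'

```text
time: 7.6
tool_pos: [0.5771, -0.2364, 0.1272]
tool_rot: [-0.001, 0.155, 0.988, 0.0]
contact_force: [0.8, -0.7, -0.3]
gripper_width: 0.997
grasp_force: 0.0
```

Emit:
servo_tool --motion '[1,0,0,0,0,1,0,0,0,0]'

```text
time: 7.85
tool_pos: [0.579, -0.2381, 0.1307]
tool_rot: [0.002, 0.156, 0.988, -0.001]
contact_force: [0.8, -0.2, 0.7]
gripper_width: 0.999
grasp_force: 0.0
```

Run:
```python
from pr import *
probe()
```

```text
green 1314 255.4992389649924 275.8736681887367 [ 0.57689991 -0.23643567  0.16316655] [ 0.56837772 -0.24565573  0.16009528] [ 0.58741205 -0.22806198  0.16505089]
plate ((577.087158203125, -236.54811096191406), (80.43095397949219, 56.999053955078125), 77.82291412353516)
delta/0.12 [ 0.01800002  0.00788389 -0.27393679] [ 0.57876187 -0.23805612  0.13030223] 7.9
```

Emit:
servo_tool --motion '[1,0.02,0.01,0.02,0,1,0.02,0.01,0.02,0,1,0.02,0.01,0.02,0]'

```text
time: 8.28
tool_pos: [0.5757, -0.2356, 0.1256]
tool_rot: [-0.0, 0.156, 0.988, 0.0]
contact_force: [0.9, -0.2, -0.6]
gripper_width: 1.001
grasp_force: 0.0
```

Run:
```python
from pr import *
probe()
probe();s=manip.state();print(s["tool_rot"],s["contact_force"])
```

```text
green 1380 252.0608695652174 291.39202898550724 [ 0.57687561 -0.23643743  0.16317446] [ 0.56809634 -0.24543524  0.16055439] [ 0.58723742 -0.22795283  0.16499808]
plate ((577.10888671875, -236.6201934814453), (80.58492279052734, 57.22719192504883), 77.78826141357422)
delta/0.12 [-0.01055899 -0.00320689 -0.31258635] [ 0.57578708 -0.23568178  0.12566413] 8.325
green 1378 252.16618287373004 291.1698113207547 [ 0.57684594 -0.23643393  0.16320748] [ 0.56801606 -0.24522804  0.16051178] [ 0.58755207 -0.22811189  0.1654219 ]
plate ((577.08740234375, -236.59449768066406), (80.54496765136719, 57.01863479614258), 77.88732147216797)
delta/0.12 [-0.01012778 -0.00343259 -0.31280231] [ 0.5758153  -0.23566585  0.12567127] 8.375
[-1.87341600e-05  1.55805648e-01  9.87787730e-01  2.51096856e-05] [0.01338051 0.26708049 0.34749178]
```

Emit:
servo_tool --motion '[1,-0.01,0,0,0,-0.2,-0.01,0,0,0,-1,-0.01,0,0,0,-1,-0.01,0,0,0,-1,-0.01,0,0,0]'

```text
time: 9.0
tool_pos: [0.5771, -0.2361, 0.1259]
tool_rot: [0.0, 0.156, 0.988, -0.0]
contact_force: [1.4, 0.0, -0.0]
gripper_width: 0.286
grasp_force: 58.8
```

Emit:
servo_tool --motion '[-1,0,0,0,0,-1,0,0,0,0,-1,0,0,0,0]'

```text
time: 9.38
tool_pos: [0.5771, -0.2361, 0.1259]
tool_rot: [0.0, 0.156, 0.988, -0.0]
contact_force: [-0.4, -0.1, 1.1]
gripper_width: 0.287
grasp_force: 58.8
```

Run:
```python
from pr import *
probe();s=manip.state();print(s["tool_rot"],s["contact_force"],s["gripper_width"]*85,s["grasp_force"])
```

```text
green 1396 253.51074498567334 288.0451289398281 [ 0.57712414 -0.23595429  0.16312777] [ 0.56828264 -0.24508687  0.16038785] [ 0.58755138 -0.22753198  0.16485929]
plate ((576.6079711914062, -236.42364501953125), (80.52870178222656, 56.20777130126953), 77.69713592529297)
delta/0.12 [ 3.61909500e-05  1.14755190e-03 -3.10192784e-01] [ 0.57709865 -0.23609387  0.12590465] 9.425
[ 1.84277128e-04  1.55751657e-01  9.87796225e-01 -6.91176227e-05] [ 0.64969913 -0.91310194  1.14808492] 24.73280493503608 58.806790709495544
```

Emit:
servo_tool --motion '[-1,0,0,-0.1,0,-1,0,0,-0.3,0,-1,0,0,-0.5,0,-1,0,0,-0.7,0,-1,0,0,-0.85,0]'

```text
time: 10.05
tool_pos: [0.5771, -0.2361, 0.2294]
tool_rot: [0.001, 0.156, 0.988, -0.0]
contact_force: [0.1, 0.3, -0.7]
gripper_width: 0.293
grasp_force: 58.8
```

Emit:
servo_tool --motion '[-1,0,0,-0.15,0,-1,0,0,-0.3,0,-1,0,0,-0.35,0,-1,0,0,-0.35,0]'

```text
time: 10.55
tool_pos: [0.5771, -0.2361, 0.27]
tool_rot: [0.0, 0.156, 0.988, -0.0]
contact_force: [-0.1, -0.2, -1.5]
gripper_width: 0.289
grasp_force: 58.8
```

Emit:
servo_tool --motion '[-1,0.16,0.42,0,0,-1,0.33,0.87,0,0,-1,0.33,0.87,0,0]'

```text
time: 10.92
tool_pos: [0.5709, -0.1213, 0.2686]
tool_rot: [-0.001, 0.154, 0.988, 0.0]
contact_force: [0.2, -0.3, -1.6]
gripper_width: 0.289
grasp_force: 59.2
```

Emit:
servo_tool --motion '[-1,0.16,0.42,0,0,-1,0.33,0.87,0,0,-1,0.33,0.87,0,0]'

```text
time: 11.3
tool_pos: [0.5654, -0.0107, 0.2689]
tool_rot: [-0.001, 0.154, 0.988, 0.0]
contact_force: [-0.2, -0.6, -0.4]
gripper_width: 0.291
grasp_force: 59.4
```

Emit:
servo_tool --motion '[-1,0.16,0.42,0,0,-1,0.33,0.87,0,0,-1,0.33,0.87,0,0]'

```text
time: 11.68
tool_pos: [0.5601, 0.1, 0.2689]
tool_rot: [-0.001, 0.154, 0.988, -0.0]
contact_force: [0.3, -1.1, -0.5]
gripper_width: 0.287
grasp_force: 59.6
```

Emit:
servo_tool --motion '[-1,0.16,0.42,0,0,-1,0.33,0.87,0,0,-1,0.33,0.87,0,0,-1,0.33,0.87,0,0,-1,0.33,0.87,0,0]'

```text
time: 12.3
tool_pos: [0.5553, 0.2081, 0.2695]
tool_rot: [-0.0, 0.157, 0.988, -0.0]
contact_force: [-0.2, 0.8, -1.7]
gripper_width: 0.285
grasp_force: 59.8
```

Run:
```python
from m import *
s=manip.state();print(s["time"],s["tool_pos"],s["tool_rot"])
im=cov("wrist");save("w4",im);cov("top")
im,d,X,P,f,p=grab("wrist");np.savez("/tmp/w4",im=im,X=X,P=P,T=T_tool(),f=f,c=[p["cx"],p["cy"]])
```

```text
12.3 [0.55528108 0.2080802  0.26945053] [-9.60688089e-05  1.57024811e-01  9.87594593e-01 -3.45004041e-04]
wrist dot 128 [0.4668 0.2216 0.1113] [0.461 0.216 0.109] [0.556 0.236 0.356]
 plane [-0.0033 -0.0007  0.1126] 10047
 outer ell [506.2 225.1 109.  109.3]
 hole 87 [254. 118.] [[506.1, 225.1], [28.3, 28.5]] 0.1108
top dot 206 [0.5281 0.2014 0.5828] [0.429 0.155 0.108] [0.577 0.231 0.595]
 plane [-0.0064 -0.0033  0.1136] 1749
 outer ell [504.1 224.5 108.7 109.1]
 hole 38 [139. 238.] [[503.8, 224.0], [28.8, 29.8]] 0.1096
```

View pics/w4.png

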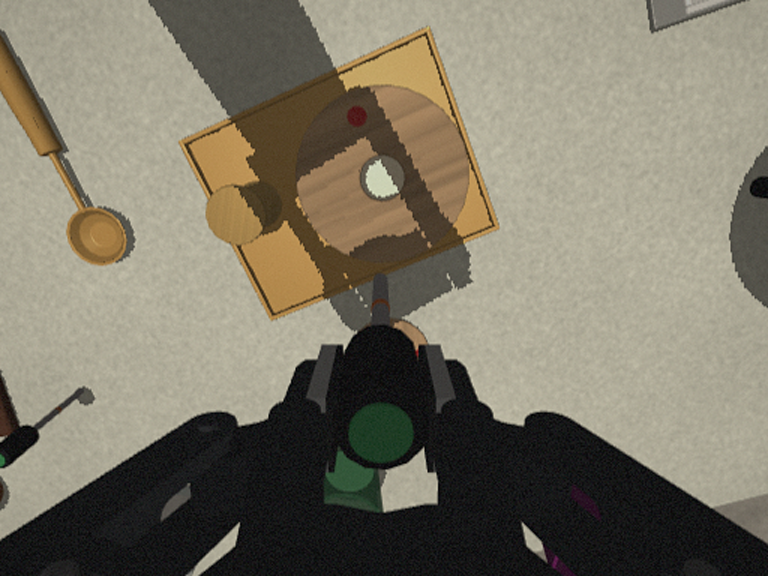

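The picture shows the hole at (382,178), the rod's tip at (380,275), the orange ring at (380,302) and the green top at (381,432). Now I'll measure the rod and the hole with this same camera.

Run:
```python
from h import *
z=np.load("/tmp/w4.npz");im,X,P,T=z["im"],z["X"],z["P"],z["T"];f=z["f"];c=z["c"]
H=np.array([.5061,.2251,.1108])
Ti=np.linalg.inv(T);L=X@Ti[:3,:3].T+Ti[:3,3]   # tool frame
m=(abs(L[...,1])<.015)&(abs(L[...,0])<.025)&(L[...,2]>.02)&(L[...,2]<.125)
v,u=np.nonzero(m)
for r in range(v.min(),v.max()+1,3):
    k=m[r];uu=np.nonzero(k)[0]
    if len(uu): print(r,uu.min(),uu.max(),np.round(L[r,k].mean(0)*1000,1),im[r,uu].mean(0).round())
r,g,b=[im[...,i].astype(int) for i in range(3)]
gm=(g>1.5*r)&(g>40)&(abs(L[...,1])<.02)&(abs(L[...,0])<.02)&(L[...,2]<0);print("green",np.round(L[gm].mean(0)*1000,1),(L[gm].max(0)-L[gm].min(0))*1000)
print("hole in tool mm",(Ti@np.r_[H,1])[:3]*1000)
```

```text
182 251 255 [  3.4  -0.6 107.4] [66. 57. 47.]
185 249 257 [ 2.9 -0.6 99.8] [58. 56. 54.]
188 249 258 [ 2.7 -0.1 91.9] [58. 56. 55.]
191 249 258 [ 2.7 -0.2 83.8] [58. 56. 54.]
194 249 258 [ 2.8 -0.2 76. ] [57. 54. 52.]
197 248 258 [ 2.6 -0.5 69.4] [56. 54. 53.]
200 248 258 [ 3.1 -0.5 61. ] [70. 46. 33.]
203 248 259 [ 2.7 -0.1 56.1] [64. 53. 46.]
206 247 259 [ 2.4 -0.5 50.7] [60. 55. 52.]
209 248 259 [ 2.7 -0.1 44.3] [57. 54. 53.]
212 248 258 [ 3.  -0.5 38.2] [56. 54. 53.]
215 247 259 [ 2.5 -0.4 34.3] [56. 53. 51.]
green [ -0.2  -0.1 -37.4] [21.49646202 20.78349132 44.69925994]
hole in tool mm [ 51.63649769   0.38129095 158.88818723]
```

Emit:
servo_tool --motion '[-1,0.2,0,0,0,-1,0.43,0.005,0,0,-1,0.43,0.005,0,0,-1,0.43,0.005,0,0,-1,0.43,0.005,0,0]'

```text
time: 13.08
tool_pos: [0.5064, 0.2261, 0.2697]
tool_rot: [0.0, 0.156, 0.988, -0.0]
contact_force: [0.9, -0.3, -1.4]
gripper_width: 0.287
grasp_force: 59.8
```

Emit:
servo_tool --motion '[-1,0,0,0.1,0,-1,0,0,0.2,0,-1,0,0,0.3,0,-1,0,0,0.3,0,-1,0,0,0.3,0]'

```text
time: 13.7
tool_pos: [0.5059, 0.2266, 0.2338]
tool_rot: [0.0, 0.156, 0.988, 0.0]
contact_force: [0.9, -0.7, -0.4]
gripper_width: 0.289
grasp_force: 59.8
```

```bash
cat > fin.py <<'E'
from m import *
im=cov("wrist")
im,d,X,P,f,p=grab("wrist");T=T_tool();Ti=np.linalg.inv(T);L=X@Ti[:3,:3].T+Ti[:3,3]
s=manip.state();print(s["time"],s["tool_pos"],s["tool_rot"],s["contact_force"])
m=(abs(L[...,1])<.012)&(abs(L[...,0])<.012)&(L[...,2]>.02)&(L[...,2]<.112)
for r in range(0,384,5):
    k=m[r]
    if k.sum()>2: print(r,np.round(L[r,k].mean(0)*1000,1),im[r,k].mean(0).round())
H=np.array([.5061,.2251,.1108]);print("hole in tool mm",(Ti@np.r_[H,1])[:3]*1000)
E
python3 - <<'E'
from fin import *
a=im[60:260,150:360];im2,*_=grab("side");b=im2[90:230,130:277]
cv2.imwrite("pics/f1.png",np.hstack([cv2.resize(a,(399,380)),cv2.resize(b,(399,380))])[...,::-1])
E
```

```text
wrist dot 151 [0.4667 0.2216 0.1113] [0.461 0.216 0.109] [0.472 0.227 0.113]
 plane [-0.0029 -0.0011  0.1125] 9787
 outer ell [505.9 225.2 108.6 109.3]
13.8 [0.50618377 0.22665904 0.23441063] [5.52337226e-04 1.55719342e-01 9.87801150e-01 2.64791730e-04] [-0.26592663 -0.4216314  -0.7828041 ]
185 [  3.1  -0.4 100.3] [58. 56. 55.]
190 [ 3.   0.  86.5] [58. 56. 54.]
195 [ 2.8 -0.4 74.6] [61. 57. 55.]
200 [ 3.4 -0.3 61.3] [72. 47. 33.]
205 [ 2.8  0.  52.6] [62. 56. 52.]
210 [ 2.9  0.  42.7] [59. 57. 55.]
215 [ 2.9 -0.3 34. ] [59. 57. 55.]
hole in tool mm [ -0.2752205   -1.59512999 123.60989413]
```

View pics/f1.png

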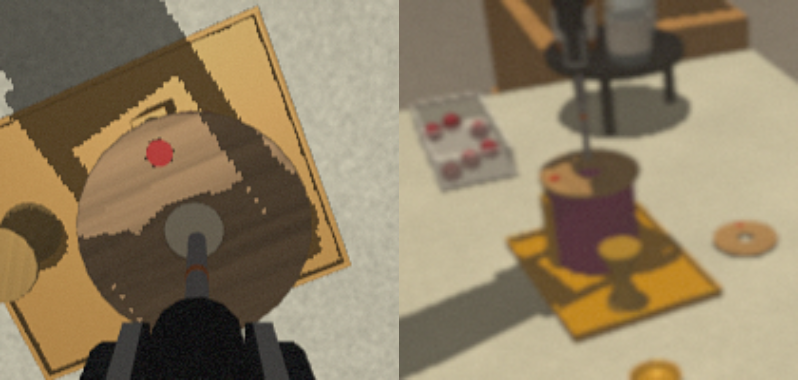

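The left crop shows the rod at (198,232), about 1.5 mm to +y of the hole centre at (193,228). The side view shows the rod over the hole. I'll correct that and lower the rod.

Emit:
servo_tool --motion '[-1,0,-0.011,0,0,-1,0,-0.011,0,0,-1,0,-0.011,0.05,0,-1,0,-0.011,0.1,0,-1,0,-0.011,0.15,0]'

```text
time: 14.48
tool_pos: [0.5052, 0.2252, 0.2148]
tool_rot: [-0.0, 0.156, 0.988, -0.0]
contact_force: [0.3, -0.1, -1.3]
gripper_width: 0.285
grasp_force: 59.8
```

Emit:
servo_tool --motion '[-1,0,0,0.06,0,-1,0,0,0.12,0,-1,0,0,0.18,0,-1,0,0,0.18,0,-1,0,0,0.18,0]'

```text
time: 15.1
tool_pos: [0.5056, 0.2253, 0.1943]
tool_rot: [0.0, 0.156, 0.988, 0.0]
contact_force: [-0.3, 0.1, -0.8]
gripper_width: 0.287
grasp_force: 59.8
```

```bash
python3 fin.py
```

```text
wrist dot 202 [0.4667 0.2217 0.1114] [0.461 0.216 0.109] [0.472 0.228 0.113]
 plane [-0.003  -0.0011  0.1126] 11717
 outer ell [505.8 225.3 108.3 109.2]
15.2 [0.50568497 0.22532927 0.19456404] [3.55326010e-04 1.55767530e-01 9.87793665e-01 1.60638810e-04] [ 0.30782544  1.16844765 -1.68403554]
180 [11.5  0.1 84. ] [76. 62. 46.]
185 [ 3.9 -0.2 97.1] [64. 60. 57.]
190 [ 2.9  0.1 86.6] [62. 59. 57.]
195 [ 2.7 -0.3 74.4] [64. 61. 60.]
200 [ 3.2 -0.2 61.3] [75. 50. 35.]
205 [-0.5  0.7 61.7] [68. 60. 53.]
210 [ 3.   0.1 42.2] [62. 59. 58.]
215 [ 2.8 -0.2 34. ] [62. 59. 56.]
hole in tool mm [-0.41083432 -0.12627897 83.7642757 ]
```

Emit:
servo_tool --motion '[-1,0,0,0.06,0,-1,0,0,0.12,0,-1,0,0,0.19,0,-1,0,0,0.19,0,-1,0,0,0.19,0]'

```text
time: 15.82
tool_pos: [0.5055, 0.2253, 0.1713]
tool_rot: [-0.0, 0.156, 0.988, -0.0]
contact_force: [-0.9, -0.1, -0.5]
gripper_width: 0.286
grasp_force: 59.8
```

Emit:
servo_tool --motion '[-1,0,0,0,0,-1,0,0,0,0,-1,0,0,0,0,-1,0,0,0,0,-1,0,0,0,0]'

```text
time: 16.45
tool_pos: [0.5054, 0.2253, 0.1713]
tool_rot: [0.0, 0.156, 0.988, -0.0]
contact_force: [0.0, 0.4, -1.0]
gripper_width: 0.287
grasp_force: 59.8
```

Run:
```python
from fin import *
a=im[60:260,150:360];im2,*_=grab("side");b=im2[90:230,130:277]
cv2.imwrite("pics/f2.png",np.hstack([cv2.resize(a,(399,380)),cv2.resize(b,(399,380))])[...,::-1])
```

```text
wrist dot 248 [0.4667 0.2218 0.1115] [0.461 0.216 0.11 ] [0.472 0.228 0.113]
 plane [-0.0029 -0.0011  0.1126] 13010
 outer ell [506.1 225.2 109.1 109.2]
16.55 [0.50541725 0.22525266 0.17128093] [-3.23723117e-05  1.55760887e-01  9.87794789e-01 -1.97982733e-05] [-0.10262376  0.01458229 -1.27172607]
190 [ 7.1  0.1 72.3] [73. 64. 54.]
195 [ 3.2 -1.2 72.5] [65. 61. 58.]
200 [ 3.2 -0.2 61.2] [78. 51. 35.]
205 [ 2.8  0.1 52. ] [67. 61. 58.]
210 [ 2.9  0.1 42.4] [63. 61. 60.]
215 [ 1.2 -0.2 38. ] [66. 62. 60.]
220 [-11.3  -1.9  60.6] [73. 59. 44.]
hole in tool mm [-0.70009064  0.06782296 60.48088513]
```

View pics/f2.png

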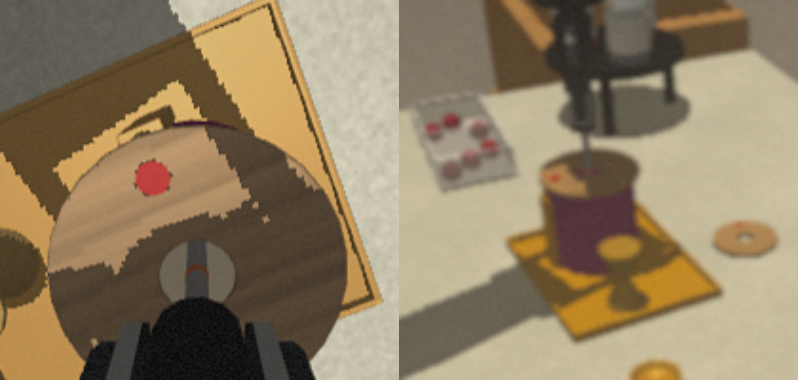

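The rod stands in the middle of the hole at (197,270) with the ring at cover-top level, centred to within 1 mm, and the cover is level. I'm handing the job in.

```bash
python3 -c "
from plant import job_done
print(job_done())"
```

```text
the job is handed in; nothing more can be done
None
```

I handed the job in after about 17 s of the 56 s. The cover is pressed level, and the gripper is holding the probe still and upright in the hole. By the wrist camera, the rod is within about 1 mm of the hole's centre and the ring within about 1 mm of the cover's top. The hand-in returned no verdict.

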